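Seat a drill chuck in its spindle taper and tap it home

ROBOT

A 7-joint arm with a two-finger parallel gripper is mounted at the origin on a cart in front of the work surface, level with it; the furniture and walls round the work are solid. World frame = base frame: x ahead of the robot, y to its left, z up, the work surface at z = 0. Lengths are in m, angles in rad, forces in N, time in s.
With the tool pointing down it reaches from about 0.4 to 0.85 m from the base axis. Payload 10.4 kg.
Tool frame: the origin (TCP) lies at the very end of the fingers, on their centre line; the grasp point (between the pads) lies 19 mm behind it; z points along the fingers, y is the line along which they close (so a half turn about z gives the same grasp; the last joint's range is limited). The gripper opens to 87 mm and grips with 3 to 60 N. Pads are 19 mm wide; open, the fingers measure 117 mm over their backs; the gripper's body (75 mm by 190 mm) begins 51 mm behind the grasp point.
Start: joints at [-1.21, 0.332, -0.065, 1.46, 0.022, 1.35, -0.088], TCP at [0.234, 0.58, 0.223] pointing down, gripper open.
Joint ranges: [-2.6, 2.6], [-0.5, 2.12], [-1.47, 1.34], [0.16, 2.42], [-1.27, 4.41], [0.06, 2.06], [-2.6, 2.6]. Speed limits (rad/s): [2.22, 2.22, 2.79, 2.79, 3.14, 3.14, 3.14].

INTERFACE

Orientations are given as a unit quaternion [x, y, z, w].
In Python, from bench import r gives the robot as it stands.
- The arm moves only by the shell command python3 -m jog 'ROWS' [FORCE]. ROWS is a JSON object whose key "plan" holds a list of rows, 1 to 12 of them, each of 5 numbers: dx, dy, dz in units of 50 mm, then a turn about the tool's z in units of 0.05 rad, then the finger opening in m; each row is the pose to reach, as a shift and turn from the pose commanded when the command began, along the tool's axes at that moment; what a row does not reach only later rows make up. A row lasts 1/10 s, in which the tool goes at most 0.05 m and 0.15 rad, less where a joint would pass 70% of its speed; a pose out of reach is approached as far as the arm can. The fingers move at their own pace and stop on an object; FORCE is the grip in N (left out, the last holds). Time passes only in rows, so rows that do not move let the fingers close. It prints the time, the measured TCP pose, the force, the opening and the grip force at its end. Input that does not fit is refused with a message, and nothing moves.
- r.read_state(): the state, without advancing time (a new reading comes with each control period).
- r.camera(name): name is "side" or "top" or "wrist"; returns a dict with "img" (480x640x3 uint8, red, green, blue), "fx", "fy", "cx", "cy" (pixels), "pose" (4x4, takes a point from camera to world coordinates). Camera axes: x right, y down, z forward; pixel columns grow to the right and rows downward; lengths in m; the calibration is good to about 2 mm. A picture is of the moment at which its call begins. There is no depth.
- r.close_job(): hands the job in; it is judged then, once.
Trained networks look in the newest picture that a camera, given by its name, has taken for a name from the list of things; names that differ only in an ending like _2 or _b are one class to them, and where a whole thing is asked for, a point or a joint stands for the part that bears it (a point fixed in the world has none). Each returns a list of dicts, best first, with "p" (0 to 1); they miss things now and then, are a little off and sometimes report something else, mostly with a low value. They report only what shows in the picture. A call takes as long as a camera call. They do not tell look-alikes from the thing itself.
- r.recognise(camera, label): "position" ([column, row] as shares, 0 to 1, of the picture: columns of its width, rows of its height, amid what is visible of it).
- r.regions_of(camera, label): "pixels" (480x640 bool, what is visible of it) and "position" ([column, row] as shares, 0 to 1, of the picture: columns of its width, rows of its height, amid what is visible of it).
The state is a dict: "time": time; "joint_positions": joint angles; "joint_vel": joint speeds; "joint_torque": joint torques, N m; "ee_pos": TCP position; "eef_rot": TCP orientation; "ft_force": force on the tool from outside, world axes, zero at the start; "torque": the same for the moment, N m; "width": finger opening in m; "grip_force": force on a finger pad.
Only numpy, scipy, OpenCV 4.12 (cv2) and the standard library are available. Lean on these libraries where they do the work, as an engineer would, in place of code of your own. Each camera call takes 0.05 s, during which the arm holds its last target. There are 200 camera calls.

TASK

Take the drill chuck out of the wooden rack, stand its taper shank in the bore of the drill spindle that stands mouth up on the bench, and let go of it. Then pick up the thick block of wood and drive the chuck home with several light taps of the block on its nose, until it hardly sinks any more and is locked; no hard blows, and do not jam it by overdriving. Lay the block back flat on the bench and leave the pointed lathe centre, the tape measure and the tape roll where they are.

Things in the scene. Friction and masses are not known exactly. Their poses are not given: they have to be found in the camera images.
- chuck: dark steel drill chuck on a bright taper shank, 0.3 kg, standing shank down in one hole of the wooden rack, its shoulder on the rack's top. Origin on its axis at the shoulder between chuck and shank; z up, towards the nose. Round body 37 mm across from 3 to 44 mm above the origin: grip it here. The shank below is a smooth cone 50 mm long, 20 mm wide at the shoulder, 11 mm at the tip.
- chuck_nose (a point): centre of the chuck's flat nose, 24 mm across, on the axis 60 mm above the shoulder: tap here.
- rack: fixed block of pale wood, 75 x 170 x 66 mm (x, y, z), with two loose vertical 27 mm holes 56 mm deep, 90 mm apart along its y axis at y = -45 and +45 mm; the chuck stands in one and the lathe centre in the other, either way round. Origin at the centre of its underside.
- centre: bright steel lathe centre: a collar 32 mm across under a short cone that ends in a point, 44 mm above the rack, standing in the rack's other hole, a bystander. Origin on its axis at the rack's top.
- spindle: fixed drill spindle of grey cast metal, standing mouth up: foot 104 mm wide, stem 48, height 82. Origin under its centre. The taper bore is springy: a slow steady push springs back and does not lock; light taps do: block coming down at 30 to 40 mm/s, halted when 12 to 15 N is felt, lifted off, again. Each drives it less (1 to 0.2 mm); after 3 to 5 it is locked: stop. Blows at 100 mm/s jam it.
- spindle_mouth (a point): centre of the spindle's open mouth at its top face, 82 mm above the bench; z up. The mouth is 27 mm wide. The taper bore begins 1 to 8 mm below it (this differs and is not measured), 17 mm wide there and narrowing like the shank: the shank enters freely for some 30 mm and rests loosely with the chuck's shoulder 5 to 14 mm above the mouth.
- tap_block: thick block of brown sawn wood, 50 x 220 x 45 mm (x, y, z), 0.27 kg, lying flat on the bench with its long side pointing roughly away from the robot. Origin at the centre of its underside. Gripped across its 50 mm width at mid length, with the fingertips at least 10 mm above its underside, its underside can be brought down on the chuck's nose.
- tape_measure: yellow and black tape measure, 34 x 97 x 68 mm, a bystander. Origin under its centre.
- tape_roll: roll of pale masking tape lying flat, 96 mm across, 25 mm high, a bystander. Origin under its centre.
There are look-alikes about, which are no part of the job. What is shaped like the chuck but turquoise is not meant. Leave any yellow look-alike of the tap_block alone.

How it is judged:
By the outcome, as a careful person would: the job done as asked, in the order asked, and still so for the second after the job is handed in, with the robot touching nothing.
It also fails if it takes over 72 s, if anything falls off the work surface, if the arm or the gripper's body presses on something with over 40 N, if the wrist force passes 120 N, or if a joint passes its speed limit or range.

## Working session

There is one attempt and no reset: what is moved stays moved. The work goes in short steps, Python scripts to look and compute and a shell command to move; the robot and the scene stay as the last step left them, time stands still between calls to the robot, and variables do not carry over. Pictures are saved under pics/ and viewed, at most 10 in all, crops included, and the job is handed in when it is done.

```bash
ls; mkdir -p pics; cat > h.py <<'E'
import numpy as np, cv2
from bench import r
def ray(c,u,v):
    d=np.array([(u-c["cx"])/c["fx"],(v-c["cy"])/c["fy"],1.]);P=np.array(c["pose"])
    return P[:3,3],P[:3,:3]@d
def onz(c,u,v,z):
    o,d=ray(c,u,v);return o+d*(z-o[2])/d[2]
def proj(c,p):
    P=np.linalg.inv(np.array(c["pose"]));q=P[:3,:3]@np.array(p)+P[:3,3]
    return [c["fx"]*q[0]/q[2]+c["cx"],c["fy"]*q[1]/q[2]+c["cy"]]
E
python3 - <<'E'
from h import *
ims=[]
for n in("top","side"):
    c=r.camera(n);ims.append(c["img"]);cv2.imwrite(f"pics/{n}0.png",c["img"][:,:,::-1])
    print(n,np.round(c["pose"],3).tolist(),c["fx"],c["cx"],c["cy"])
    for l in["chuck","rack","centre","spindle","spindle_mouth","tap_block","chuck_nose"]:
        for d in r.recognise(n,l)[:3]: print(l,round(d["p"],2),[round(d["position"][0]*640),round(d["position"][1]*480)],np.round(onz(c,d["position"][0]*640,d["position"][1]*480,0.05),3))
s=r.read_state();print(s)
E
```

```text
pics
top [[-0.016, -0.979, 0.206, 0.211], [-1.0, 0.016, -0.002, -0.206], [-0.002, -0.206, -0.979, 1.465], [0.0, 0.0, 0.0, 1.0]] 449.18665401245323 321.4950594136811 244.83182092610767
chuck 0.73 [150, 266] [0.45  0.339 0.05 ]
chuck 0.61 [139, 306] [0.323 0.366 0.05 ]
chuck 0.2 [180, 263] [0.457 0.245 0.05 ]
rack 0.57 [168, 266] [0.446 0.282 0.05 ]
centre 0.6 [176, 264] [0.455 0.258 0.05 ]
spindle 0.94 [267, 254] [ 0.483 -0.033  0.05 ]
spindle 0.71 [171, 268] [0.441 0.272 0.05 ]
spindle_mouth 0.83 [266, 255] [ 0.477 -0.03   0.05 ]
spindle_mouth 0.34 [217, 201] [0.663 0.134 0.05 ]
tap_block 0.87 [488, 273] [ 0.409 -0.736  0.05 ]
tap_block 0.64 [340, 253] [ 0.48  -0.267  0.05 ]
chuck_nose 0.75 [140, 302] [0.335 0.364 0.05 ]
chuck_nose 0.69 [147, 265] [0.45  0.349 0.05 ]
side [[-0.988, -0.086, 0.127, 0.296], [-0.154, 0.584, -0.797, 1.1], [-0.005, -0.807, -0.59, 1.054], [0.0, 0.0, 0.0, 1.0]] 557.7325938470125 323.1502656775876 234.147561080166
chuck 0.82 [363, 403] [0.333 0.341 0.05 ]
chuck 0.76 [318, 381] [0.438 0.298 0.05 ]
rack 0.93 [318, 395] [0.432 0.334 0.05 ]
centre 0.76 [313, 355]
[... 366 characters left out ...]
oint_positions': array([-1.20960635,  0.33219592, -0.06472257,  1.4601302 ,  0.0216178 ,
        1.34988667, -0.08851347]), 'joint_vel': array([-0.00141422,  0.00127401,  0.00093938, -0.00182097,  0.00040524,
        0.00079187,  0.00091341]), 'joint_torque': array([-1.92837647e-04, -6.23000121e+01,  2.41623534e-02, -3.90099835e+01,
       -6.10639388e-02,  3.14010330e-02, -6.80729201e-06]), 'ee_pos': array([0.23400457, 0.57955392, 0.2225637 ]), 'eef_rot': array([1.90711761e-01, 9.81646078e-01, 3.75984654e-05, 3.19709128e-06]), 'ft_force': array([-0.02087151,  0.21339007,  0.16716076]), 'torque': array([-0.00350517, -0.03862213,  0.01775271]), 'grip_force': 0.0, 'width': 0.08734217160676043}
```

```bash
python3 - <<'E'
import cv2,numpy as np
a=cv2.imread("pics/top0.png")[170:350,90:530];b=cv2.imread("pics/side0.png")[130:470,200:480]
a=cv2.resize(a,(800,327));b=cv2.resize(b,None,fx=1.75,fy=1.75)
cv2.imwrite("pics/a.png",a);cv2.imwrite("pics/b.png",b)
E
```

```text
(no output)
```

View pics/a.png

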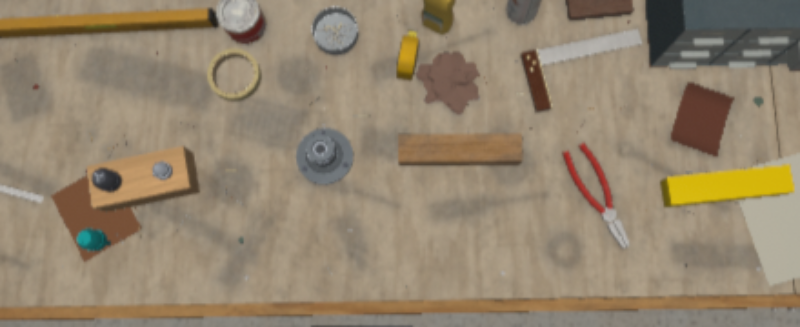

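View pics/b.png

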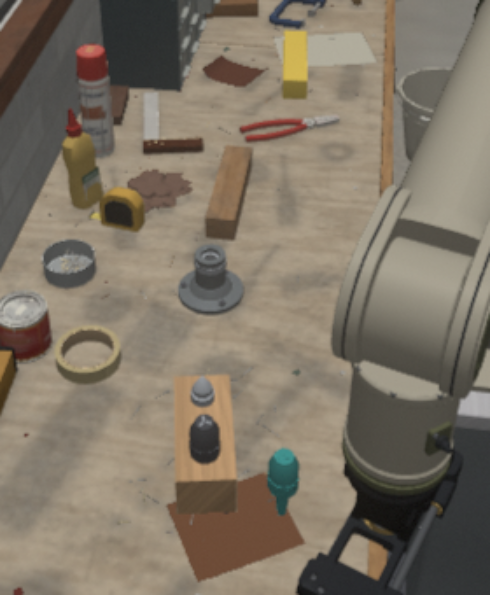

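The meant chuck is the dark one in the rack's left hole, top px (147,266). The turquoise one at (140,302) lies outside the rack and is not meant. The brown block at (340,253) is the tap block, and the yellow one at (488,273) is the look-alike. The spindle is at (266,254). The crops already show this clearly enlarged.

```bash
cat >> h.py <<'E'
from scipy.optimize import minimize
def cyl(rad,z0,z1,r1=None):
    t=np.linspace(0,2*np.pi,32);r1=rad if r1 is None else r1
    return np.array([[R*np.cos(a),R*np.sin(a),z] for R,z in((rad,z0),(r1,z1)) for a in t])
def box(a,b,z): return np.array([[x,y,h] for x in(-a/2,a/2) for y in(-b/2,b/2) for h in(0,z)])
M={"chuck":[np.vstack([cyl(.0185,.069,.11),cyl(.012,.126,.126)])],"spindle":[cyl(.052,0,.008),cyl(.024,0,.082)],
 "tap_block":[box(.05,.22,.045)],"rack":[box(.075,.17,.066)],"centre":[np.vstack([cyl(.016,.066,.08),cyl(.0005,.11,.11)])]}
def sil(c,parts,x,y,yaw,dz=0):
    m=np.zeros((480*2,640*2),np.uint8);R=np.array([[np.cos(yaw),-np.sin(yaw),0],[np.sin(yaw),np.cos(yaw),0],[0,0,1]])
    for p in parts:
        q=np.array([proj(c,R@v+[x,y,dz]) for v in p])
        cv2.fillConvexPoly(m,cv2.convexHull(np.round((q*2+.5)*16).astype(np.int32)),1,shift=4)
    return m>0
def fit(views,name,x,y,yaw=0,free=False,dz=0):
    def f(p):
        L=0
        for c,m in views:
            s=sil(c,M[name],p[0],p[1],p[2]*10 if free else yaw,dz);m2=np.kron(m,np.ones((2,2)))>0
            L-=(s&m2).sum()/(s|m2).sum()
        return L
    s=np.array([[0,0,0],[.01,0,0],[0,.01,0],[0,0,.02]])+[x,y,yaw/10]
    if not free:s=s[:3,:2]
    o=minimize(f,s[0],method="Nelder-Mead",options=dict(initial_simplex=s,xatol=2e-4,fatol=1e-4))
    return np.round(o.x*([1,1,10] if free else [1,1]),4),round(-o.fun/len(views),3)
E
python3 - <<'E'
from h import *
cs={n:r.camera(n) for n in("top","side")}
G={"chuck":(.445,.33),"spindle":(.478,-.01),"tap_block":(.48,-.26),"rack":(.442,.29),"centre":(.455,.24)}
for n,g in G.items():
    vs=[]
    for k,c in cs.items():
        best=None
        for d in r.regions_of(k,n):
            s=sil(c,M[n],*g,0.1 if n=="rack" else 0);m=np.kron(d["pixels"],np.ones((2,2)))>0
            i=(s&m).sum()/(s|m).sum()
            if best is None or i>best[0]:best=(i,d["pixels"])
        if best and best[0]>.15:
            vs.append((c,best[1]));print(n,k,round(best[0],2),fit([vs[-1]],n,*g,0,n in("rack","tap_block")))
    if len(vs)>1:print(n,"both",fit(vs,n,*g,0,n in("rack","tap_block")))
print(r.read_state()["time"])
E
```

```text
chuck top 0.54 (array([0.4348, 0.3292]), np.float64(0.944))
chuck side 0.48 (array([0.4331, 0.332 ]), np.float64(0.875))
chuck both (array([0.4344, 0.3292]), np.float64(0.903))
spindle top 0.56 (array([ 0.4862, -0.0319]), np.float64(0.944))
spindle side 0.65 (array([ 0.487 , -0.0329]), np.float64(0.897))
spindle both (array([ 0.4857, -0.0322]), np.float64(0.919))
tap_block top 0.63 (array([ 0.4906, -0.2755, -0.0225]), np.float64(0.96))
tap_block side 0.67 (array([ 0.4892, -0.2738, -0.0026]), np.float64(0.965))
tap_block both (array([ 0.49  , -0.2754, -0.0068]), np.float64(0.96))
rack top 0.73 (array([0.4432, 0.2844, 0.2002]), np.float64(0.827))
rack side 0.67 (array([0.442 , 0.2883, 0.1884]), np.float64(0.759))
rack both (array([0.4429, 0.2851, 0.192 ]), np.float64(0.786))
centre top 0.64 (array([0.4545, 0.2394]), np.float64(0.646))
centre side 0.75 (array([0.452 , 0.2433]), np.float64(0.91))
centre both (array([0.452 , 0.2428]), np.float64(0.778))
1.4
```

The masks give chuck (0.4345, 0.329), spindle (0.486, -0.032) and block (0.490, -0.275, yaw ≈ 0). I'm moving above the chuck, with the tool turned parallel to world axes.

Careful with the scale: shifts go in units of 50 mm and turns go in units of 0.05 rad. That gives: -0.2798 m is -5.596, -0.27 m is -5.4, -0.3838 rad is -7.676.

```bash
python3 -m jog '{"plan": [[-0.8,-0.45,0,-2,0.087],[-1.6,-0.9,0,-4,0.087],[-2.4,-1.352,0,-6,0.087],[-3.2,-1.8,0,-7.676,0.087],[-4,-2.254,0,-7.676,0.087],[-4.8,-2.706,0,-7.676,0.087],[-5.4,-3.04,0,-7.676,0.087],[-5.596,-3.154,0,-7.676,0.087],[-5.596,-3.154,0,-7.676,0.087],[-5.596,-3.154,0,-7.676,0.087]]}' 20
python3 - <<'E'
from h import *
c=r.camera("wrist");cv2.imwrite("pics/w1.png",c["img"][:,:,::-1])
for l in("chuck","centre"):
  for d in r.regions_of("wrist",l)[:2]:
    print(l,d["p"],fit([(c,d["pixels"])],l,*((.4345,.329) if l=="chuck" else (.452,.242))))
E
```

```text
time: 2.4
ee_pos: [0.4335, 0.3299, 0.2226]
eef_rot: [-0.001, 1.0, 0.0, -0.0]
ft_force: [-0.4, -0.0, -0.4]
width: 0.0869
grip_force: 0.0
chuck 0.86 (array([0.434 , 0.3296]), np.float64(0.967))
chuck 0.6 (array([0.4345, 0.329 ]), np.float64(-0.0))
centre 0.71 (array([0.4515, 0.2412]), np.float64(0.953))
centre 0.24 (array([0.452, 0.242]), np.float64(-0.0))
```

View pics/w1.png

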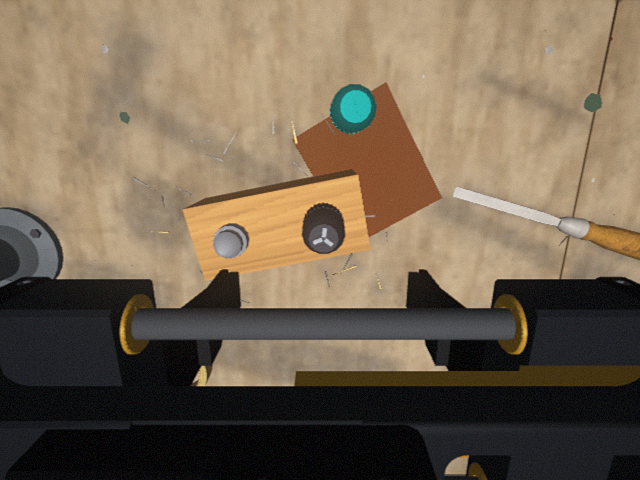

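The wrist view shows the dark chuck in the rack at px (323,230), the centre at (231,240) and the turquoise look-alike at (353,108). The chuck is right under the tool, so I descend and grip.

To row units: 0.145 m is 2.9, 0.14 m is 2.8.

```bash
python3 -m jog '{"plan": [[0,0,0.6,0,0.087],[0,0,1.4,0,0.087],[0,0,2,0,0.087],[0,0,2.5,0,0.087],[0,0,2.8,0,0.087],[0,0,2.9,0,0.087],[0,0,2.9,0,0.087]]}' 
python3 -m jog '{"plan": [[0,0,0,0,0.05],[0,0,0,0,0.03],[0,0,0,0,0.02],[0,0,0,0,0.02],[0,0,0,0,0.02],[0,0,0,0,0.02],[0,0,0,0,0.02],[0,0,0,0,0.02]]}' 25
```

```text
time: 3.25
ee_pos: [0.4337, 0.3291, 0.0772]
eef_rot: [-0.001, 1.0, -0.0, -0.0]
ft_force: [0.3, 0.1, 0.5]
width: 0.0869
grip_force: 0.0
time: 4.05
ee_pos: [0.4345, 0.3287, 0.0776]
eef_rot: [-0.0, 1.0, 0.0, 0.0]
ft_force: [0.4, 0.3, -0.3]
width: 0.0367
grip_force: 25.0
```

```bash
python3 -m jog '{"plan": [[0,0,-0.2,0,0.02],[0,0,-0.6,0,0.02],[0,0,-1.2,0,0.02],[0,0,-2,0,0.02],[0,0,-2.6,0,0.02],[0,0,-3,0,0.02],[0,0,-3,0,0.02]]}' 
python3 -m jog '{"plan": [[-0.08,-0.6,0,0,0.02],[-0.22,-1.5,0,0,0.02],[-0.34,-2.4,0,0,0.02],[-0.46,-3.3,0,0,0.02],[-0.6,-4.2,0,0,0.02],[-0.74,-5.1,0,0,0.02],[-0.86,-6,0,0,0.02],[-0.96,-6.7,0,0,0.02],[-1.02,-7.1,0,0,0.02],[-1.03,-7.22,0,0,0.02],[-1.03,-7.22,0,0,0.02],[-1.03,-7.22,0,0,0.02]]}'
python3 - <<'E'
from h import *
for k in("top","side","wrist"):
    c=r.camera(k);cv2.imwrite(f"pics/{k}2.png",c["img"][:,:,::-1])
    for l,g in(("spindle",(.486,-.032)),("chuck",(.4865,-.032))):
        for d in r.regions_of(k,l)[:3]:
            f=fit([(c,d["pixels"])],l,*g,dz=.15 if l=="chuck" else 0)
            if f[1]>.3:print(k,l,f)
c=r.camera("side");u,v=map(int,proj(c,(.486,-.032,.16)))
cv2.imwrite("pics/s2.png",cv2.resize(c["img"][v-70:v+90,u-90:u+90,::-1],(675,600),interpolation=cv2.INTER_CUBIC))
E
```

```text
time: 4.75
ee_pos: [0.4354, 0.3293, 0.2308]
eef_rot: [0.0, 1.0, 0.002, 0.002]
ft_force: [0.6, 0.2, -3.4]
width: 0.0366
grip_force: 25.0
time: 5.95
ee_pos: [0.4856, -0.031, 0.2269]
eef_rot: [-0.001, 1.0, 0.0, -0.001]
ft_force: [0.1, 0.5, -2.4]
width: 0.0365
grip_force: 25.0
top spindle (array([ 0.4801, -0.0389]), np.float64(0.659))
side spindle (array([ 0.4851, -0.0313]), np.float64(0.938))
wrist spindle (array([ 0.4854, -0.0313]), np.float64(0.972))
wrist spindle (array([ 0.5934, -0.0315]), np.float64(0.522))
wrist chuck (array([ 0.4852, -0.0322]), np.float64(0.641))
```

View pics/s2.png

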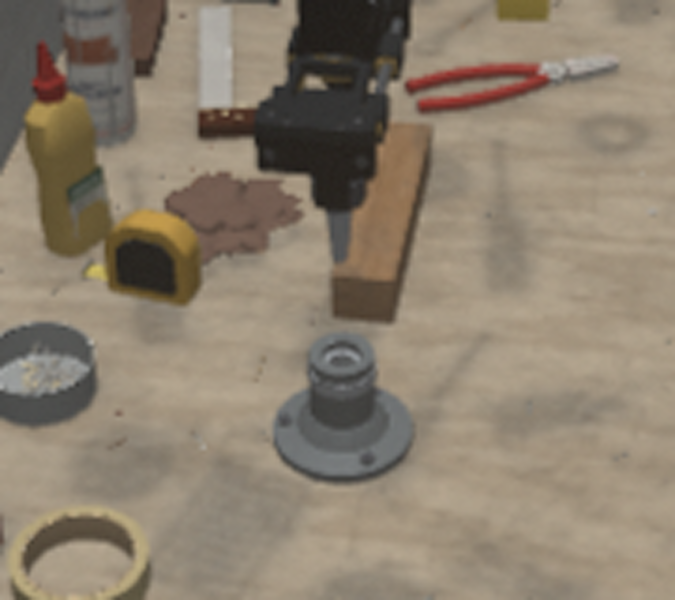

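View pics/wrist2.png

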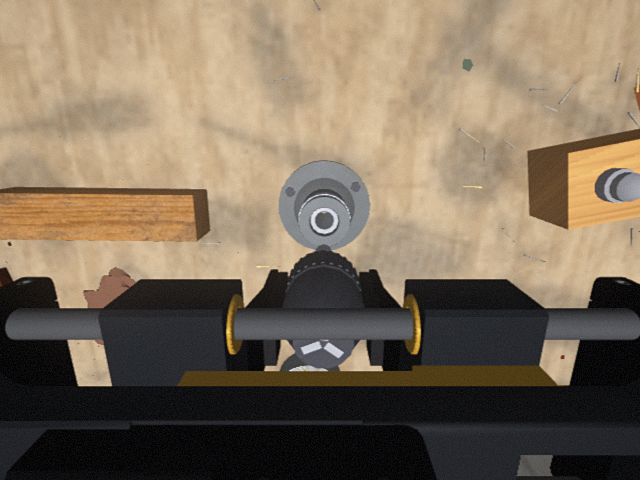

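The side and wrist views show the shank hanging straight above the spindle: mouth at wrist px (324,219), shank tip at (323,250). The spindle fit of (0.4855, -0.0315) agrees with the TCP, so I lower it.

```bash
python3 -m jog '{"plan": [[0,0,0.4,0,0.02],[0,0,1,0,0.02],[0,0,1.5,0,0.02],[0,0,1.8,0,0.02],[0,0,2,0,0.02],[0,0,2.2,0,0.02],[0,0,2.3,0,0.02],[0,0,2.3,0,0.02]]}' 
python3 -m jog '{"plan": [[0,0,0.04,0,0.02],[0,0,0.08,0,0.02],[0,0,0.08,0,0.02]]}'
```

```text
time: 7.25
ee_pos: [0.4858, -0.0322, 0.1123]
eef_rot: [-0.0, 1.0, 0.0, -0.0]
ft_force: [0.3, 1.1, -3.2]
width: 0.0364
grip_force: 25.0
time: 7.55
ee_pos: [0.486, -0.032, 0.1087]
eef_rot: [-0.0, 1.0, 0.0, 0.0]
ft_force: [-0.7, 2.8, -3.8]
width: 0.0361
grip_force: 25.0
```

To row units: 0.002 m is 0.04, 0.001 m is 0.02.

```bash
python3 -m jog '{"plan": [[0,0,0.02,0,0.02],[0,0,0.04,0,0.02],[0,0,0.04,0,0.02]]}' 
python3 -m jog '{"plan": [[0,0,0.02,0,0.02],[0,0,0.04,0,0.02],[0,0,0.04,0,0.02]]}'
```

```text
time: 7.85
ee_pos: [0.486, -0.032, 0.1066]
eef_rot: [-0.0, 1.0, 0.0, 0.0]
ft_force: [-1.4, 4.5, -1.4]
width: 0.0367
grip_force: 25.0
time: 8.15
ee_pos: [0.4859, -0.0319, 0.1045]
eef_rot: [-0.0, 1.0, 0.0, -0.0]
ft_force: [-1.3, 5.4, -0.0]
width: 0.0364
grip_force: 25.0
```

To row units: 0.0006 m is 0.012, 0.0002 m is 0.004.

```bash
python3 -m jog '{"plan": [[0.004,0.012,0,0,0.02],[0.004,0.012,0,0,0.02],[0.004,0.012,0.02,0,0.02],[0.004,0.012,0.04,0,0.02],[0.004,0.012,0.04,0,0.02]]}' 
python3 -m jog '{"plan": [[0,0,0.02,0,0.02],[0,0,0.04,0,0.02],[0,0,0.04,0,0.02]]}'
```

```text
time: 8.65
ee_pos: [0.4857, -0.0316, 0.1024]
eef_rot: [-0.0, 1.0, 0.0, -0.0]
ft_force: [-1.2, 4.6, -0.6]
width: 0.0368
grip_force: 25.0
time: 8.95
ee_pos: [0.4857, -0.0314, 0.1004]
eef_rot: [-0.0, 1.0, 0.0, -0.0]
ft_force: [-0.7, 5.6, -0.3]
width: 0.0365
grip_force: 25.0
```

To row units: 0.001 m is 0.02, 0.0005 m is 0.01.

```bash
python3 -m jog '{"plan": [[0,0.01,0,0,0.02],[0,0.02,0,0,0.02],[0,0.02,0,0,0.02]]}' 
python3 -m jog '{"plan": [[0,0,0.02,0,0.02],[0,0,0.03,0,0.02],[0,0,0.03,0,0.02]]}'
```

```text
time: 9.25
ee_pos: [0.4856, -0.0312, 0.1004]
eef_rot: [0.0, 1.0, -0.0, -0.0]
ft_force: [-1.6, 1.8, -1.6]
width: 0.0364
grip_force: 25.0
time: 9.55
ee_pos: [0.4858, -0.0312, 0.0994]
eef_rot: [0.0, 1.0, -0.0, 0.0]
ft_force: [-2.4, 1.4, 5.4]
width: 0.0363
grip_force: 25.0
```

Seated: the vertical force has risen by about 8 N. I let go and rise.

```bash
python3 -m jog '{"plan": [[0,0,0,0,0.04],[0,0,0,0,0.05],[0,0,0,0,0.06],[0,0,0,0,0.087],[0,0,0,0,0.087],[0,0,0,0,0.087],[0,0,-0.6,0,0.087],[0,0,-1.4,0,0.087],[0,0,-2.2,0,0.087],[0,0,-2.8,0,0.087],[0,0,-2.8,0,0.087]]}'
python3 - <<'E'
from h import *
vs=[]
ims=[]
for k in("side","wrist"):
    c=r.camera(k)
    u,v=map(int,proj(c,(.486,-.032,.1)));v=max(70,min(410,v))
    ims.append(cv2.resize(c["img"][v-70:v+70,u-70:u+70,::-1],(400,400),interpolation=cv2.INTER_CUBIC))
    for d in r.regions_of(k,"chuck")[:3]:
        f=fit([(c,d["pixels"])],"chuck",.486,-.032,dz=.022)
        if f[1]>.3:print(k,f)
    for d in r.regions_of(k,"tap_block")[:3]:
        f=fit([(c,d["pixels"])],"tap_block",.49,-.275,0,True)
        if f[1]>.3:print(k,f)
cv2.imwrite("pics/s3.png",np.hstack(ims))
E
```

```text
time: 10.65
ee_pos: [0.4877, -0.0309, 0.2432]
eef_rot: [0.0, 1.0, 0.001, 0.003]
ft_force: [-0.3, 0.6, -0.6]
width: 0.0867
grip_force: 0.0
side (array([ 0.4856, -0.0255]), np.float64(0.887))
side (array([ 0.4901, -0.2782,  0.0128]), np.float64(0.817))
wrist (array([ 0.4848, -0.0312]), np.float64(0.97))
wrist (array([ 0.4892, -0.2765, -0.0079]), np.float64(0.983))
```

View pics/s3.png

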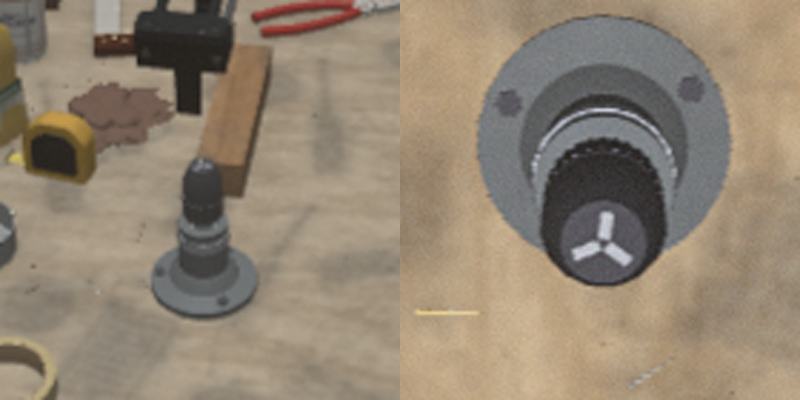

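The chuck stands upright in the spindle (side px about 202,190 in the crop; nose centred over the mouth in the wrist view). Next is the block.

```bash
python3 -c "
from bench import r
s=r.read_state();print(s['joint_positions'].round(2),s['ee_pos'].round(4))"
python3 -m jog '{"plan": [[0,-0.4,0,2.8,0.087],[0,-1,0,5.6,0.087],[0,-1.6,0,8.4,0.087],[0,-2.2,0,11.2,0.087],[0,-2.8,0,14,0.087],[0,-3.2,0,16.8,0.087],[0,-3.6,0,19.6,0.087],[0,-4,0,22.4,0.087],[0,-4.4,0,25.2,0.087],[-0.06,-4.7,0,28,0.087],[-0.06,-4.86,0,30.4,0.087],[-0.06,-4.906,0,31.416,0.087]]}'
python3 -c "
from bench import r
s=r.read_state();print(s['joint_positions'].round(2),s['ee_pos'].round(4))"
```

```text
[-0.44  0.    0.41  1.81 -0.    1.33  1.54] [ 0.4851 -0.0308  0.2379]
time: 12.15
ee_pos: [0.4881, -0.2772, 0.238]
eef_rot: [0.709, 0.705, -0.001, -0.001]
ft_force: [0.2, 0.5, 0.1]
width: 0.0874
grip_force: 0.0
[-0.19  0.21  0.73  1.64 -0.14  1.34  0.55] [ 0.4881 -0.2772  0.238 ]
```

```bash
python3 - <<'E'
from h import *
for k in("wrist","top"):
    c=r.camera(k)
    for d in r.regions_of(k,"tap_block")[:3]:
        f=fit([(c,d["pixels"])],"tap_block",.489,-.275,0,True)
        if f[1]>.3:print(k,f)
print(r.read_state()["ee_pos"],r.read_state()["eef_rot"])
E
```

```text
wrist (array([ 0.4899, -0.2763, -0.0101]), np.float64(0.982))
[ 0.48852628 -0.27584885  0.23839429] [ 7.06446160e-01  7.07766568e-01 -2.69328431e-04 -4.84417483e-04]
```

```bash
python3 -m jog '{"plan": [[0,0.02,0.6,0.2,0.087],[0,0.02,1.4,0.2,0.087],[0,0.02,2.2,0.2,0.087],[0,0.02,3,0.2,0.087],[0,0.02,3.7,0.2,0.087],[0,0.02,4.2,0.2,0.087],[0,0.02,4.4,0.2,0.087],[0,0.02,4.468,0.2,0.087],[0,0.02,4.468,0.2,0.087]]}'
python3 -m jog '{"plan": [[0,0,0,0,0.06],[0,0,0,0,0.05],[0,0,0,0,0.04],[0,0,0,0,0.04],[0,0,0,0,0.04],[0,0,0,0,0.04],[0,0,0,0,0.04],[0,0,0,0,0.04]]}' 50
```

```text
time: 13.25
ee_pos: [0.4902, -0.2762, 0.0163]
eef_rot: [0.71, 0.704, 0.0, 0.0]
ft_force: [-0.0, 0.1, 0.5]
width: 0.0871
grip_force: 0.0
time: 14.05
ee_pos: [0.4898, -0.2761, 0.0157]
eef_rot: [0.711, 0.704, 0.0, -0.0]
ft_force: [-0.3, 0.7, 2.3]
width: 0.0498
grip_force: 50.0
```

To row units: -0.19 m is -3.8, -0.01 m is -0.2.

```bash
python3 -m jog '{"plan": [[0,0,-0.2,0,0.04],[0,0,-0.6,0,0.04],[0,0,-1.4,0,0.04],[0,0,-2.2,0,0.04],[0,0,-3,0,0.04],[0,0,-3.6,0,0.04],[0,0,-3.8,0,0.04],[0,0,-3.8,0,0.04]]}' 60
python3 -m jog '{"plan": [[0.4,0,-3.8,0,0.04],[0.4,0,0,0,0.04]]}' >/dev/null; python3 -c "
from bench import r
s=r.read_state();print(s['ee_pos'],s['eef_rot'],s['ft_force'],s['width'])"
```

```text
time: 14.85
ee_pos: [0.4901, -0.2764, 0.2065]
eef_rot: [0.711, 0.704, 0.001, 0.001]
ft_force: [-0.4, -0.2, -4.3]
width: 0.0498
grip_force: 60.0
[ 0.49424345 -0.26035086  0.21590191] [0.71140263 0.70274901 0.00304005 0.00639399] [ 3.2218821  -2.83869591 -3.08188213] 0.04988730350250227
```

The stray -0.19 in that second command was a slip, but harmless because the next row brought it back. On to the chuck.

```bash
python3 -m jog '{"plan": [[0,0,0,0,0.04],[0.4,0,0,0,0.04],[1.1,-0.04,0,0,0.04],[1.8,-0.06,0,0,0.04],[2.5,-0.08,0,0,0.04],[3.2,-0.1,0,0,0.04],[3.8,-0.12,0,0,0.04],[4.2,-0.14,0,0,0.04],[4.44,-0.146,0,0,0.04],[4.5,-0.146,0,0,0.04],[4.5,-0.146,0,0,0.04],[4.5,-0.146,0,0,0.04]]}'
python3 - <<'E'
from h import *
s=r.read_state();print(s['ee_pos'],s['eef_rot'],s['ft_force'])
c=r.camera("side");u,v=map(int,proj(c,(.486,-.032,.15)))
cv2.imwrite("pics/s4.png",cv2.resize(c["img"][v-70:v+70,u-80:u+80,::-1],(640,560),interpolation=cv2.INTER_CUBIC))
print(r.read_state()['ft_force'])
E
```

```text
time: 16.25
ee_pos: [0.4848, -0.033, 0.2073]
eef_rot: [0.711, 0.703, -0.0, 0.0]
ft_force: [0.2, 0.5, -2.4]
width: 0.0499
grip_force: 60.0
[ 0.48483921 -0.03304156  0.20730109] [ 7.11273927e-01  7.02914882e-01 -2.56604208e-04  5.10788341e-05] [ 0.15091125  0.52810377 -2.39518921]
[ 0.04839557  0.40077853 -2.46294829]
```

View pics/s4.png

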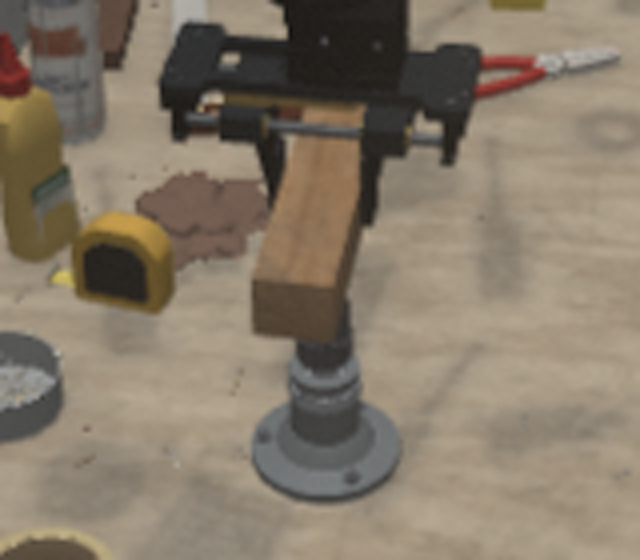

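The side view shows the block level above the nose, held mid-length by the fingers. I approach and feel for the nose.

```bash
python3 -m jog '{"plan": [[0.03,0,0.2,0,0.04],[0.03,0,0.44,0,0.04],[0.03,0,0.64,0,0.04],[0.03,0,0.72,0,0.04],[0.03,0,0.72,0,0.04],[0.03,0,0.72,0,0.04]]}'
python3 -m jog '{"plan": [[0,0,0.02,0,0.04],[0,0,0.04,0,0.04],[0,0,0.06,0,0.04],[0,0,0.06,0,0.04]]}'
```

```text
time: 16.9
ee_pos: [0.485, -0.0301, 0.1715]
eef_rot: [0.711, 0.704, 0.0, 0.0]
ft_force: [0.2, -0.3, -3.4]
width: 0.0498
grip_force: 60.0
time: 17.3
ee_pos: [0.4848, -0.0301, 0.1684]
eef_rot: [0.711, 0.704, 0.0, -0.0]
ft_force: [0.3, 0.5, -2.8]
width: 0.0497
grip_force: 60.0
```

To row units: 0.002 m is 0.04, 0.001 m is 0.02.

```bash
python3 -m jog '{"plan": [[0,0,0.02,0,0.04],[0,0,0.04,0,0.04],[0,0,0.04,0,0.04]]}'
for i in 1 ; do python3 -m jog '{"plan": [[0,0,0.01,0,0.04],[0,0,0.02,0,0.04],[0,0,0.02,0,0.04]]}'; done
```

```text
time: 17.6
ee_pos: [0.4848, -0.0301, 0.1663]
eef_rot: [0.711, 0.704, -0.0, -0.0]
ft_force: [-0.5, -0.4, -2.9]
width: 0.0492
grip_force: 60.0
time: 17.9
ee_pos: [0.4848, -0.0301, 0.1653]
eef_rot: [0.711, 0.704, -0.0, -0.0]
ft_force: [-0.1, 0.4, -2.4]
width: 0.0495
grip_force: 60.0
```

To row units: 0.001 m is 0.02, 0.0005 m is 0.01.

```bash
python3 -m jog '{"plan": [[0,0,0.01,0,0.04],[0,0,0.02,0,0.04],[0,0,0.02,0,0.04]]}'
python3 -m jog '{"plan": [[0,0,0.01,0,0.04],[0,0,0.01,0,0.04]]}'
```

```text
time: 18.2
ee_pos: [0.4848, -0.0301, 0.1643]
eef_rot: [0.711, 0.704, -0.0, -0.0]
ft_force: [0.2, -0.3, -2.0]
width: 0.0494
grip_force: 60.0
time: 18.4
ee_pos: [0.4848, -0.0301, 0.1639]
eef_rot: [0.711, 0.704, -0.0, -0.0]
ft_force: [-0.0, -0.9, -3.0]
width: 0.0498
grip_force: 60.0
```

To row units: 0.0005 m is 0.01.

```bash
python3 -m jog '{"plan": [[0,0,0.01,0,0.04],[0,0,0.01,0,0.04]]}'
```

```text
time: 18.6
ee_pos: [0.4849, -0.0301, 0.1634]
eef_rot: [0.711, 0.704, 0.0, -0.0]
ft_force: [0.6, -0.4, -2.0]
width: 0.0496
grip_force: 60.0
```

```bash
python3 -m jog '{"plan": [[0,0,0.01,0,0.04],[0,0,0.01,0,0.04]]}'; python3 -m jog '{"plan": [[0,0,0.01,0,0.04],[0,0,0.01,0,0.04]]}'
```

```text
time: 18.8
ee_pos: [0.4851, -0.0301, 0.1633]
eef_rot: [0.711, 0.704, 0.0, 0.0]
ft_force: [-0.8, 0.5, 2.4]
width: 0.0492
grip_force: 60.0
time: 19.0
ee_pos: [0.4852, -0.0301, 0.163]
eef_rot: [0.711, 0.704, 0.0, 0.0]
ft_force: [-1.4, -0.9, 6.4]
width: 0.0497
grip_force: 60.0
```

Contact is at a TCP z of about 0.1632, and each commanded mm adds about 8 N. I lift 10 mm and tap at 35 mm/s.

To row units: -0.01 m is -0.2, -0.006 m is -0.12.

```bash
python3 -m jog '{"plan": [[0,0,-0.12,0,0.04],[0,0,-0.2,0,0.04],[0,0,-0.2,0,0.04],[0,0,-0.2,0,0.04]]}'; python3 -m jog '{"plan": [[0,0,0.07,0,0.04],[0,0,0.14,0,0.04],[0,0,0.21,0,0.04]]}'
```

```text
time: 19.4
ee_pos: [0.4848, -0.0301, 0.1724]
eef_rot: [0.711, 0.704, 0.0, -0.0]
ft_force: [-0.3, -0.3, -2.8]
width: 0.0492
grip_force: 60.0
time: 19.7
ee_pos: [0.4852, -0.0301, 0.1621]
eef_rot: [0.711, 0.704, 0.0, 0.0]
ft_force: [-4.5, -0.3, 25.6]
width: 0.0496
grip_force: 60.0
```

```bash
python3 -m jog '{"plan": [[0,0,-0.12,0,0.04],[0,0,-0.2,0,0.04],[0,0,-0.2,0,0.04],[0,0,-0.2,0,0.04]]}'; python3 -m jog '{"plan": [[0,0,0.066,0,0.04],[0,0,0.132,0,0.04],[0,0,0.198,0,0.04]]}'
```

```text
time: 20.1
ee_pos: [0.4848, -0.0301, 0.1719]
eef_rot: [0.711, 0.704, 0.0, -0.0]
ft_force: [-0.1, -0.3, -2.0]
width: 0.0497
grip_force: 60.0
time: 20.4
ee_pos: [0.4848, -0.0301, 0.1618]
eef_rot: [0.711, 0.704, -0.0, -0.0]
ft_force: [-5.5, 0.6, 28.0]
width: 0.0496
grip_force: 60.0
```

To row units: -0.01 m is -0.2, -0.006 m is -0.12.

```bash
python3 -m jog '{"plan": [[0,0,-0.12,0,0.04],[0,0,-0.2,0,0.04],[0,0,-0.2,0,0.04],[0,0,-0.2,0,0.04]]}'; python3 -m jog '{"plan": [[0,0,0.064,0,0.04],[0,0,0.128,0,0.04],[0,0,0.19,0,0.04]]}'
```

```text
time: 20.8
ee_pos: [0.4849, -0.0301, 0.1721]
eef_rot: [0.711, 0.704, 0.0, 0.0]
ft_force: [-0.1, -0.2, -3.2]
width: 0.0496
grip_force: 60.0
time: 21.1
ee_pos: [0.4847, -0.0301, 0.162]
eef_rot: [0.711, 0.704, -0.0, -0.0]
ft_force: [0.4, 0.8, -2.0]
width: 0.0494
grip_force: 60.0
```

No contact at 0.1620, so the chuck has sunk at least 1.2 mm. I feel softly for the new level.

```bash
for k in 1; do python3 -m jog '{"plan": [[0,0,0,0,0.04],[0,0,0.006,0,0.04],[0,0,0.006,0,0.04]]}' | sed -n '1,2p;4p'; python3 -m jog '{"plan": [[0,0,0.006,0,0.04],[0,0,0.006,0,0.04]]}'| sed -n '1,2p;4p'; python3 -m jog '{"plan": [[0,0,0.006,0,0.04],[0,0,0.006,0,0.04]]}'| sed -n '1,2p;4p'; done
```

```text
time: 21.4
ee_pos: [0.4848, -0.0301, 0.1621]
ft_force: [-0.5, 0.0, -1.8]
time: 21.6
ee_pos: [0.4849, -0.0301, 0.1619]
ft_force: [-0.3, -0.2, -1.9]
time: 21.8
ee_pos: [0.485, -0.0301, 0.1618]
ft_force: [-1.3, 0.9, 0.5]
```

To row units: -0.01 m is -0.2, -0.006 m is -0.12.

```bash
python3 -m jog '{"plan": [[0,0,-0.12,0,0.04],[0,0,-0.2,0,0.04],[0,0,-0.2,0,0.04],[0,0,-0.2,0,0.04]]}'| sed -n '1,2p;4p'; python3 -m jog '{"plan": [[0,0,0.066,0,0.04],[0,0,0.132,0,0.04],[0,0,0.196,0,0.04]]}'| sed -n '1,2p;4p'; python3 -m jog '{"plan": [[0,0,-0.12,0,0.04],[0,0,-0.196,0,0.04],[0,0,-0.196,0,0.04],[0,0,-0.196,0,0.04]]}'| sed -n '1,2p;4p'
```

```text
time: 22.2
ee_pos: [0.4849, -0.0301, 0.1717]
ft_force: [-0.6, -0.2, -2.3]
time: 22.5
ee_pos: [0.4849, -0.0301, 0.1616]
ft_force: [-4.0, -0.2, 26.3]
time: 22.9
ee_pos: [0.4849, -0.03, 0.1717]
ft_force: [-0.5, -0.4, -2.9]
```

To row units: 0.0097 m is 0.194, 0.0095 m is 0.19.

```bash
python3 -m jog '{"plan": [[0,0,0.06,0,0.04],[0,0,0.12,0,0.04],[0,0,0.16,0,0.04],[0,0,0.18,0,0.04],[0,0,0.19,0,0.04],[0,0,0.194,0,0.04],[0,0,0.194,0,0.04]]}'| sed -n '1,2p;4p'; python3 -m jog '{"plan": [[0,0,0.006,0,0.04],[0,0,0.006,0,0.04]]}'| sed -n '1,2p;4p'; python3 -m jog '{"plan": [[0,0,0.006,0,0.04],[0,0,0.006,0,0.04]]}'| sed -n '1,2p;4p'
```

```text
time: 23.6
ee_pos: [0.4849, -0.0301, 0.162]
ft_force: [0.4, -0.5, -2.7]
time: 23.8
ee_pos: [0.4849, -0.0301, 0.1616]
ft_force: [-0.5, -0.8, -2.7]
time: 24.0
ee_pos: [0.485, -0.0301, 0.1616]
ft_force: [-1.2, -0.1, 1.2]
```

Three taps have sunk it about 0.9, 0.4 and 0.25 mm. I give one more, a touch lighter, and measure again.

```bash
python3 -m jog '{"plan": [[0,0,-0.12,0,0.04],[0,0,-0.2,0,0.04],[0,0,-0.2,0,0.04],[0,0,-0.2,0,0.04]]}'| sed -n '1,2p;4p'; python3 -m jog '{"plan": [[0,0,0.064,0,0.04],[0,0,0.128,0,0.04],[0,0,0.192,0,0.04]]}'| sed -n '1,2p;4p'; python3 -m jog '{"plan": [[0,0,-0.12,0,0.04],[0,0,-0.192,0,0.04],[0,0,-0.192,0,0.04],[0,0,-0.192,0,0.04]]}'| sed -n '1,2p;4p';  python3 -m jog '{"plan": [[0,0,0.06,0,0.04],[0,0,0.12,0,0.04],[0,0,0.16,0,0.04],[0,0,0.18,0,0.04],[0,0,0.19,0,0.04],[0,0,0.194,0,0.04],[0,0,0.194,0,0.04]]}'| sed -n '1,2p;4p'; python3 -m jog '{"plan": [[0,0,0.006,0,0.04],[0,0,0.006,0,0.04]]}'| sed -n '1,2p;4p'
```

```text
time: 24.4
ee_pos: [0.485, -0.0301, 0.1714]
ft_force: [-1.0, 0.6, -2.4]
time: 24.7
ee_pos: [0.4848, -0.0301, 0.1614]
ft_force: [-5.9, -0.0, 29.9]
time: 25.1
ee_pos: [0.4849, -0.0301, 0.1714]
ft_force: [0.5, 0.0, -1.9]
time: 25.8
ee_pos: [0.4849, -0.0301, 0.1617]
ft_force: [0.1, -0.8, -2.0]
time: 26.0
ee_pos: [0.485, -0.0301, 0.1615]
ft_force: [-0.1, 0.2, -1.2]
```

```bash
python3 -m jog '{"plan": [[0,0,0.006,0,0.04],[0,0,0.006,0,0.04],[0,0,0.006,0,0.04]]}'| sed -n '1,2p;4p';python3 -m jog '{"plan": [[0,0,0.006,0,0.04],[0,0,0.006,0,0.04],[0,0,0.006,0,0.04]]}'| sed -n '1,2p;4p'; python3 -c "
from bench import r
print(r.read_state()['ee_pos'])"
```

```text
time: 26.3
ee_pos: [0.4851, -0.0301, 0.1614]
ft_force: [-1.8, -0.2, 4.5]
time: 26.6
ee_pos: [0.4852, -0.0301, 0.1614]
ft_force: [-2.4, -0.3, 8.7]
[ 0.4852125  -0.03006964  0.16136692]
```

The last tap sank it only about 0.15 mm, and a slow push now finds it stiff: about 16 N/mm, against 8 N/mm at first, with z hardly moving. I take that as locked and return the block.

```bash
python3 -m jog '{"plan": [[0,0,-0.1,0,0.04],[0,0,-0.4,0,0.04],[0,0,-0.9,0,0.04],[0,0,-1.2,0,0.04],[0,0,-1.2,0,0.04]]}'| sed -n '1,2p;4p'
python3 -m jog '{"plan": [[-0.3,0,0,0,0.04],[-0.9,0.02,0,0,0.04],[-1.6,0.04,0,0,0.04],[-2.3,0.06,0,0,0.04],[-3,0.08,0,0,0.04],[-3.7,0.1,0,0,0.04],[-4.3,0.12,0,0,0.04],[-4.7,0.146,0,0,0.04],[-4.9,0.146,0,0,0.04],[-4.92,0.146,0,0,0.04],[-4.92,0.146,0,0,0.04],[-4.92,0.146,0,0,0.04]]}'
python3 - <<'E'
from h import *
ims=[]
for k,p in(("side",(.486,-.1,.12)),("top",(.486,-.1,.1))):
    c=r.camera(k);u,v=map(int,proj(c,p))
    ims.append(cv2.resize(c["img"][v-90:v+90,u-90:u+90,::-1],(400,400),interpolation=cv2.INTER_CUBIC))
    if k=="side":
        for d in r.regions_of(k,"chuck")[:3]:
            f=fit([(c,d["pixels"])],"chuck",.486,-.032,dz=.020)
            if f[1]>.3:print(f)
cv2.imwrite("pics/s5.png",np.hstack(ims))
E
```

```text
time: 27.1
ee_pos: [0.4859, -0.0301, 0.2224]
ft_force: [-0.1, 0.3, -2.8]
time: 28.3
ee_pos: [0.4901, -0.2747, 0.2205]
eef_rot: [0.71, 0.704, 0.0, -0.0]
ft_force: [1.2, -1.2, -2.6]
width: 0.0501
grip_force: 60.0
(array([ 0.4849, -0.0265]), np.float64(0.934))
```

View pics/s5.png

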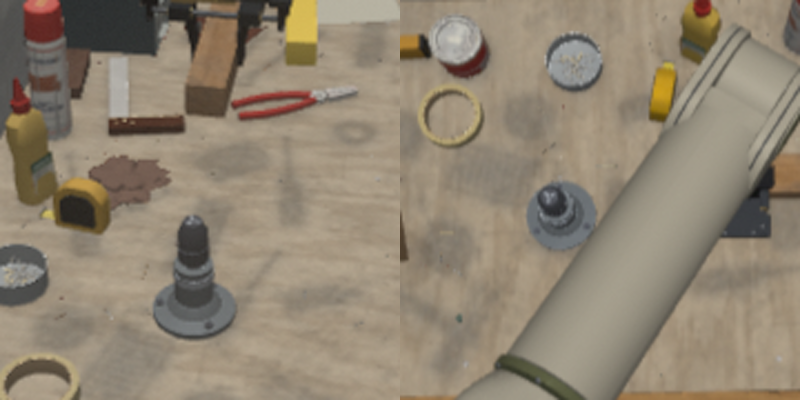

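The chuck stands straight and lower in the spindle (side crop px 192,260), and the block is back above its spot. I lower it.

Careful with the scale: shifts go in units of 50 mm and turns go in units of 0.05 rad. That gives: 0.201 m is 4.02, 0.199 m is 3.98.

```bash
python3 -m jog '{"plan": [[0,0,0.6,0,0.04],[0,0,1.4,0,0.04],[0,0,2.2,0,0.04],[0,0,3,0,0.04],[0,0,3.6,0,0.04],[0,0,3.86,0,0.04],[0,0,3.98,0,0.04],[0,0,4.02,0,0.04],[0,0,4.02,0,0.04]]}'| sed -n '1,2p;4p'
python3 -m jog '{"plan": [[0,0,0.02,0,0.04],[0,0,0.03,0,0.04],[0,0,0.03,0,0.04]]}'| sed -n '1,2p;4p'
```

```text
time: 29.35
ee_pos: [0.4906, -0.2765, 0.0209]
ft_force: [0.3, 0.4, -3.1]
time: 29.65
ee_pos: [0.49, -0.2762, 0.0186]
ft_force: [-0.5, -0.8, -2.8]
```

To row units: 0.0015 m is 0.03, 0.001 m is 0.02.

```bash
python3 -m jog '{"plan": [[0,0,0.02,0,0.04],[0,0,0.03,0,0.04],[0,0,0.03,0,0.04]]}'| sed -n '1,2p;4p'
python3 -m jog '{"plan": [[0,0,0.01,0,0.04],[0,0,0.02,0,0.04],[0,0,0.02,0,0.04]]}'| sed -n '1,2p;4p'
```

```text
time: 29.95
ee_pos: [0.4896, -0.2761, 0.0166]
ft_force: [-0.6, -0.1, -2.1]
time: 30.25
ee_pos: [0.4897, -0.2762, 0.0157]
ft_force: [0.4, 0.5, -2.4]
```

To row units: 0.0005 m is 0.01.

```bash
python3 -m jog '{"plan": [[0,0,0.01,0,0.04],[0,0,0.01,0,0.04]]}'| sed -n '1,2p;4p'
python3 -m jog '{"plan": [[0,0,0.006,0,0.04],[0,0,0.006,0,0.04]]}'| sed -n '1,2p;4p'
```

```text
time: 30.45
ee_pos: [0.4897, -0.2762, 0.0157]
ft_force: [-4.1, 1.8, 5.7]
time: 30.65
ee_pos: [0.4897, -0.2761, 0.0157]
ft_force: [-4.6, 3.7, 10.3]
```

The block is on the bench at the height it was gripped at. I release and retreat.

```bash
python3 -m jog '{"plan": [[0,0,0,0,0.05],[0,0,0,0,0.06],[0,0,0,0,0.087],[0,0,0,0,0.087],[0,0,0,0,0.087],[0,0,-0.4,0,0.087],[0,0,-1.2,0,0.087],[0,0,-2,0,0.087],[0,0,-3,0,0.087],[0,0,-3.6,0,0.087],[0,0,-4,0,0.087],[0,0,-4,0,0.087]]}'
python3 - <<'E'
from h import *
ims=[]
for k,p in(("side",(.486,-.15,.06)),("wrist",(.486,-.2,.0))):
    c=r.camera(k);u,v=map(int,proj(c,p))
    for l,g,dz in(("chuck",(.485,-.031),.02),("tap_block",(.49,-.276),0)):
        for d in r.regions_of(k,l)[:3]:
            f=fit([(c,d["pixels"])],l,*g,0,l=="tap_block",dz)
            if f[1]>.3:print(k,l,f)
    if k=="side":cv2.imwrite("pics/s6.png",cv2.resize(c["img"][v-90:v+90,u-90:u+90,::-1],(600,600),interpolation=cv2.INTER_CUBIC))
E
```

```text
time: 31.85
ee_pos: [0.4909, -0.277, 0.2178]
eef_rot: [0.711, 0.704, 0.001, 0.002]
ft_force: [-0.0, -1.6, -0.7]
width: 0.0872
grip_force: 0.0
side chuck (array([ 0.4849, -0.0269]), np.float64(0.944))
side tap_block (array([ 0.489 , -0.274 ,  0.0124]), np.float64(0.869))
wrist tap_block (array([ 0.49  , -0.2762, -0.0104]), np.float64(0.948))
```

View pics/s6.png

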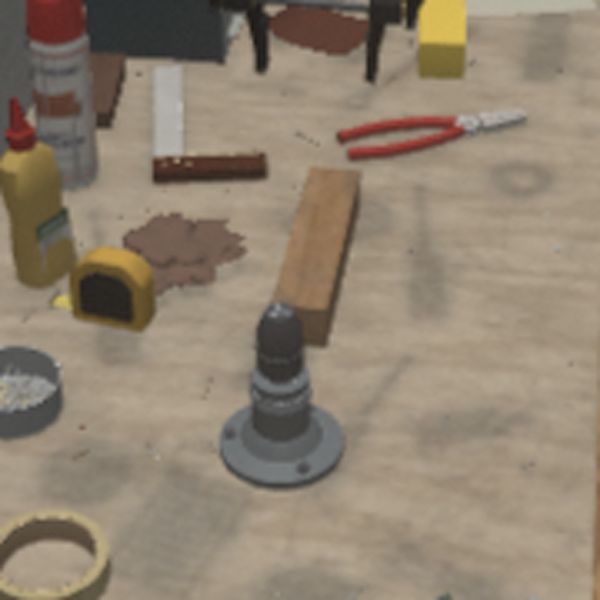

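The chuck is upright in the spindle (px 280,340), the block lies flat on the bench (320,250), and the tape measure and tape roll look untouched. I hand in.

```bash
python3 -c "
from bench import r
print(r.close_job())"
```

```text
the job is handed in; nothing more can be done
None
```

The job is handed in with the chuck upright in the spindle after four taps: the last sank it about 0.15 mm and it then felt stiff, so I took it as locked without a pull test. The taps ran at 32–35 mm/s but read 26–30 N, above the 12–15 N asked. The block lies flat on the bench, and I touched none of the bystanders.

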